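# Close the pulled-out sample carrier

## Task

On this sampling table one three-part carrier still stands pulled out in two steps: press its blue-capped tube fully down into the white sleeve first, while the sleeve stays up, and then press the sleeve with the tube fully home into the grey canister. Do not push in the raised tube of the slimmer two-part carrier, which is still waiting to be logged.

Things in the scene. Friction and masses are not known exactly. Their poses are not given: they have to be found in the camera images.
- cap_top (a point): Centre of the flat top of the blue cap (25 mm diameter, 18 high) on the pulled-out three-part carrier's tube; z up. Cap top: up to 200 mm above the table pulled out, 115 with all home. Upright, fixed: grey canister 54 mm diameter (rim 60), 85 high, foot 84; white sleeve 38, then white tube 17 rise from it. A look-alike three-part carrier stands nearby, already closed (115 mm high).
- tube (a joint): How far the capped tube is pushed into the sleeve, m: 0 pulled out, 0.040 fully home, the cap's underside on the sleeve's collar. Starts at 0 to 0.010. It slides straight down with about 4 N of drag and stays where left. A push on the cap moves the tube alone until the cap rests on the collar, then tube and sleeve together.
- sleeve (a joint): How far the white sleeve (collar on top 48 mm in diameter, 12 high) is pushed into the canister, m: 0 pulled out, 0.045 fully home, the collar on the canister's rim. Starts at 0 to 0.012. It slides straight down with about 12 N of drag, carries the tube and stays where left.
- spare_tube (a joint): How far the blue-capped tube of the two-part carrier is pushed in, m: 0 pulled out, 0.040 home; starts at 0 to 0.010, about 4 N of drag. To be left as it is. This carrier has no white sleeve; its grey canister is slimmer, 38 mm in diameter (rim 44), 85 high; its cap top stands 133 to 143 mm above the table.

How it is judged:
By the outcome, as a careful person would: the job done as asked, in the order asked, and still so for the second after the job is handed in, with the robot touching nothing.
It also fails if it takes over 29 s, if anything falls off the work surface, if the arm or the gripper's body presses on something with over 40 N, if the wrist force passes 120 N, or if a joint passes its speed limit or range.

## Robot

A 6-joint arm with a two-finger parallel gripper is mounted at the origin on the work surface. World frame = base frame: x ahead of the robot, y to its left, z up, the work surface at z = 0. Lengths are in m, angles in rad, forces in N, time in s.
With the tool pointing down it reaches from about 0.25 to 0.725 m from the base axis. Payload 4 kg.
Tool frame: the origin (TCP) lies midway between the tips of the shut fingers; the grasp point (between the pads) lies 19 mm behind it (env.grip_depth is the distance from the TCP to the grasp point, in m); z points along the fingers, y is the line along which they close (so a half turn about z gives the same grasp; the last joint's range is limited). The gripper opens to 85 mm and grips with 20 to 120 N. Pads are 22 mm wide; open, the fingers measure 114 mm over their backs; the gripper's body (76 mm by 85 mm) begins 54 mm behind the grasp point. The pads swing forward as they close: fully open they stand 13 mm farther back than shut.
Start: joints at [-1.139, 0.241, 0.005, 1.335, 0, 1.571], TCP at [0.209, -0.454, 0.231] pointing down, gripper open.
Joint ranges: [-2.72, 2.72], [-1.05, 1.87], [-1.09, 1.28], [-1.99, 2.15], [-1.42, 1.44], [-3.14, 3.14]. Speed limits (rad/s): [2.79, 2.79, 3.14, 3.14, 3.14, 3.14].

## Interface

Orientations are given as a unit quaternion [w, x, y, z].
In Python, from plant import env, viewer, read_state, finish_job gives the robot as it stands (env), with the cameras (viewer), the readings as plain functions and the job as plain functions.
- The arm moves only by the tool shift_gripper, called after ">>>" by a JSON object that holds its "name" and its "arguments". Schema: {"type":"object","properties":{"segments":{"type":"array","items":{"type":"array","items":{"type":"number"},"minItems":7,"maxItems":7},"minItems":1,"maxItems":10},"clamp_n":{"type":"number"},"only":{"type":"string"},"quiet":{"type":"boolean"},"lines":{"type":"string"}},"required":["segments"],"additionalProperties":false}. segments is a list of rows, 1 to 10 of them, each of 7 numbers: a rotation vector rx, ry, rz in rad, then dx, dy, dz in m, then the finger opening in m; each row is the pose to reach, as a shift and turn from the pose commanded when the call began, along the tool's axes at that moment; what a row does not reach only later rows make up. A row lasts 1/10 s, in which the tool goes at most 0.05 m and 0.15 rad, less where a joint would pass 70% of its speed; a pose out of reach is approached as far as the arm can. The fingers move at their own pace and stop on an object; clamp_n is the grip in N (left out, the last holds). Time passes only in rows, so rows that do not move let the fingers close. The tool returns the time, the measured TCP pose, the force, the opening and the grip force at its end. only (a regular expression) keeps the lines of the reply that match it, lines (a string "A,B") keeps lines A to B, and quiet returns only ok. Input that does not fit is refused with a message, and nothing moves.
- read_state(): the state, without advancing time (a new reading comes with each control period).
- viewer.get_image(name): name is "scene" or "top" or "wrist"; returns the picture (480x640x3 uint8, blue, green, red); there is no depth.
- viewer.camera_params(name): a dict with "camera_matrix" (3x3 intrinsics, pixels), "distortion" ([k1, k2, p1, p2, k3] as OpenCV has them; the pictures are not rectified), "camera_from_world" (4x4, takes a point from world to camera coordinates). Camera axes: x right, y down, z forward; pixel columns grow to the right and rows downward; lengths in m; the calibration is good to about 2 mm. A picture is of the moment at which its call begins: read the wrist's pose just before it. camera_params takes no time and is no camera call; for the wrist camera it gives the pose at the moment of the call.
- finish_job(): hands the job in; it is judged then, once.
The state is a dict: "time_s": time; "joints": joint angles; "qvel": joint speeds; "tau": joint torques, N m; "ee_pos": TCP position; "orientation": TCP orientation; "force": force on the tool from outside, world axes, zero at the start; "wrist_torque": the same for the moment, N m; "grip_width": finger opening in m; "grip_force": force on a finger pad.
Only numpy, scipy, OpenCV 4.12 (cv2) and the standard library are available. Lean on these libraries where they do the work, as an engineer would, in place of code of your own. Each camera call takes 0.05 s, during which the arm holds its last target. There are 200 camera calls.

## Working session

There is one attempt and no reset: what is moved stays moved. The work goes in short steps, Python scripts to look and compute and a tool call to move; the robot and the scene stay as the last step left them, time stands still between calls to the robot, and variables do not carry over. Pictures are saved under pics/ and viewed, at most 10 in all, crops included, and the job is handed in when it is done.

```bash
ls; mkdir -p pics; python3 - <<'E'
from plant import env, viewer, read_state, finish_job
import cv2
for n in("scene","top"):
    cv2.imwrite(f"pics/{n}0.png",viewer.get_image(n))
s=read_state();print(s["time_s"],s["ee_pos"],s["orientation"],s["force"],s["grip_width"])
E
```

```text
pics
plant.py
0.1 [ 0.20902281 -0.45360376  0.23052127] [-8.96960123e-04  9.76784864e-01  2.14220645e-01 -2.02597088e-04] [-0.11839772  0.02895894  0.09869928] 0.0852858737344742
```

View pics/scene0.png

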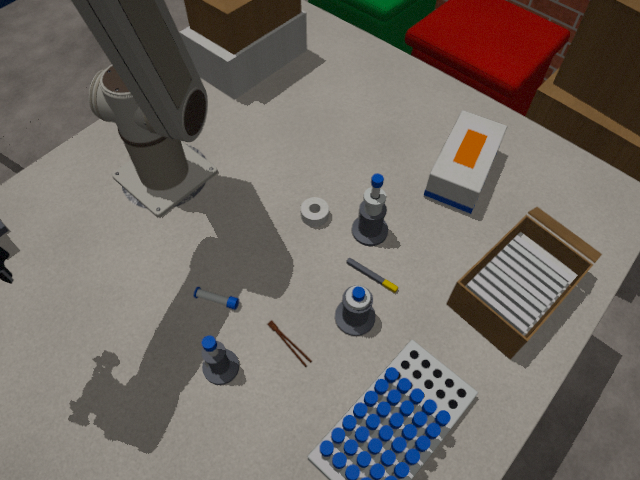

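View pics/top0.png

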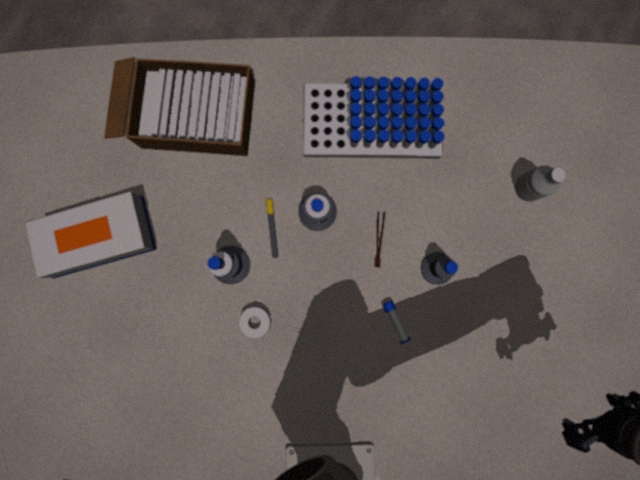

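Scene view: the pulled-out three-part carrier has its cap at (377,181), the closed look-alike is at (358,294), and the slim spare is at (210,343). In the top view they are at (215,262), (317,205) and (450,268).

```bash
cat > h.py <<'E'
import numpy as np,cv2
from plant import env, viewer, read_state, finish_job
def ray(name_or_p,px):
    p=viewer.camera_params(name_or_p) if isinstance(name_or_p,str) else name_or_p
    K=np.array(p["camera_matrix"]);T=np.array(p["camera_from_world"])
    u=cv2.undistortPoints(np.array([[px]],float),K,np.array(p["distortion"]))[0,0]
    R=T[:3,:3];o=-R.T@T[:3,3];d=R.T@np.array([u[0],u[1],1]);return o,d/np.linalg.norm(d)
def tri(rays):
    A=sum(np.eye(3)-np.outer(d,d) for o,d in rays);b=sum((np.eye(3)-np.outer(d,d))@o for o,d in rays)
    x=np.linalg.solve(A,b);return x,[np.linalg.norm(np.cross(x-o,d)) for o,d in rays]
def plane(r,z): o,d=r;return o+d*(z-o[2])/d[2]
def proj(name,X):
    p=viewer.camera_params(name) if isinstance(name,str) else name
    T=np.array(p["camera_from_world"]);return cv2.projectPoints(np.array([X],float),cv2.Rodrigues(T[:3,:3])[0],T[:3,3],np.array(p["camera_matrix"]),np.array(p["distortion"]))[0][0,0]
def blue(im):
    h=cv2.cvtColor(im,cv2.COLOR_BGR2HSV);return cv2.inRange(h,(105,150,50),(125,255,255))
E
python3 - <<'E'
from h import *
im={n:cv2.imread(f"pics/{n}0.png") for n in("scene","top")}
near={"scene":[(377,181),(358,294),(210,343)],"top":[(215,262),(317,205),(450,268)]}
C={}
for n in im:
    k,l,st,ce=cv2.connectedComponentsWithStats(blue(im[n]))
    for i,q in enumerate(near[n]):
        j=1+np.argmin(np.hypot(*(ce[1:]-q).T));C[n,i]=ce[j];print(n,i,ce[j].round(1),st[j])
for i in range(3):
    x,e=tri([ray(n,C[n,i]) for n in im]);print(i,x.round(4),np.round(e,4))
a=im["scene"][165:250,340:400];b=im["top"][240:290,190:260]
v=np.full((600,800,3),0,np.uint8);a=cv2.resize(a,None,fx=6,fy=6,interpolation=2);b=cv2.resize(b,None,fx=6,fy=6,interpolation=2)
v[:a.shape[0],:a.shape[1]]=a;v[:b.shape[0],370:370+b.shape[1]]=b;cv2.imwrite("pics/crop.png",v)
E
```

```text
scene 0 [377.  180.3] [372 174  12  14 134]
scene 1 [358.3 293.4] [353 287  12  14 142]
scene 2 [208.9 343.1] [202 336  15  15 181]
top 0 [214.3 262.6] [208 257  13  12 130]
top 1 [316.9 204.8] [312 199  11  12  99]
top 2 [450.7 267.1] [445 261  12  13 126]
0 [0.4861 0.2084 0.1772] [0.0009 0.0009]
1 [0.5986 0.019  0.1037] [0.0008 0.0008]
2 [ 0.4701 -0.2393  0.1227] [0.0003 0.0003]
```

View pics/crop.png

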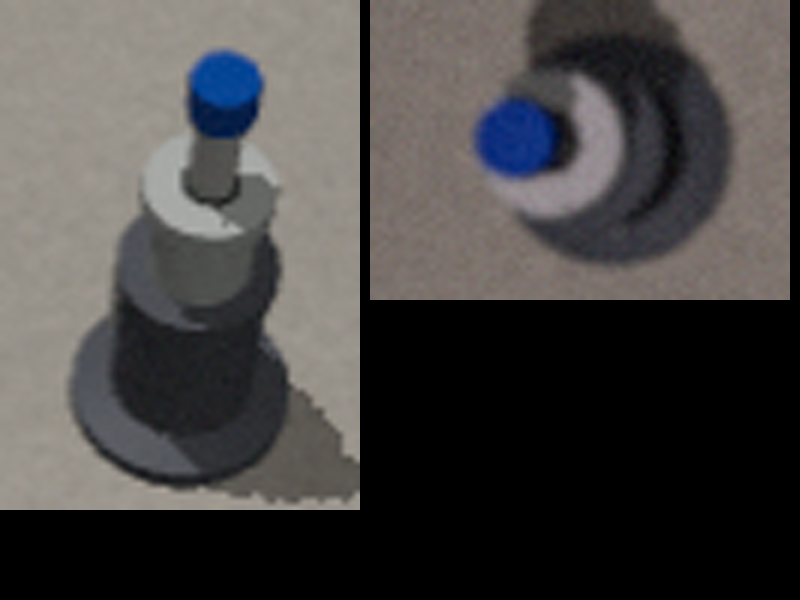

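The crop shows the tube about 30 mm and the sleeve about 35 mm out. The cap centre triangulates to about (0.486, 0.208), with its top near 0.188, measured against the closed look-alike. I'll close the fingers, rise and travel most of the way, then check with the wrist camera.

>>> {"name": "shift_gripper", "arguments": {"segments": [[0, 0, 0, 0, 0, -0.05, 0], [0, 0, -1.5, 0.36, -0.33, -0.06, 0], [0, 0, -1.5, 0.36, -0.33, -0.06, 0], [0, 0, -1.5, 0.36, -0.33, -0.06, 0], [0, 0, -1.5, 0.36, -0.33, -0.06, 0], [0, 0, -1.5, 0.36, -0.33, -0.06, 0], [0, 0, -1.5, 0.36, -0.33, -0.06, 0], [0, 0, -1.5, 0.36, -0.33, -0.06, 0], [0, 0, -1.5, 0.36, -0.33, -0.06, 0], [0, 0, -1.5, 0.36, -0.33, -0.06, 0]], "clamp_n": 30}}

```text
time_s: 1.1
ee_pos: [0.3833, -0.0372, 0.2905]
orientation: [0.0, 0.626, 0.78, -0.0]
force: [0.3, -0.7, 0.3]
grip_width: 0.0002
grip_force: 0.0
```

```bash
python3 - <<'E'
from h import *
s=read_state();print(s["joints"].round(3) if hasattr(s["joints"],'round') else s["joints"],s["force"],s["grip_width"])
for n in("wrist",): print(proj(n,[.486,.208,.188]))
cv2.imwrite("pics/w1.png",viewer.get_image("wrist"))
E
```

```text
[-0.097 -0.009 -0.128  1.451 -0.     1.257] [ 0.28632081 -0.74456771  0.30278896] 0.00016827759826594938
[558.7705029 -97.2996932]
```

View pics/w1.png

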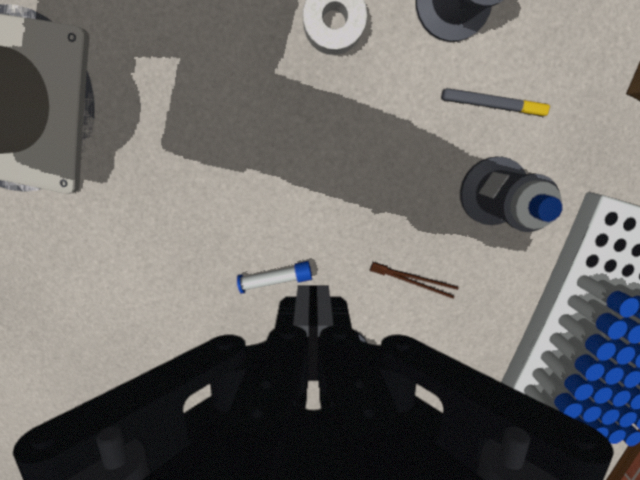

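The wrist view shows the closed look-alike at (545,208) and the target's foot at the top edge (455,15), so the cap itself is out of frame. I'll move closer.

>>> {"name": "shift_gripper", "arguments": {"segments": [[0, 0, 0, 0.12, 0.154, 0, 0], [0, 0, 0, 0.12, 0.154, 0, 0], [0, 0, 0, 0.12, 0.154, 0, 0], [0, 0, 0, 0.12, 0.154, 0, 0], [0, 0, 0, 0.12, 0.154, 0, 0], [0, 0, 0, 0.12, 0.154, 0, 0]]}}

```text
time_s: 1.75
ee_pos: [0.5085, 0.1107, 0.2891]
orientation: [-0.001, 0.628, 0.778, -0.001]
force: [-0.1, -0.8, -0.2]
grip_width: 0.0
grip_force: 0.0
```

```bash
python3 - <<'E'
from h import *
p=viewer.camera_params("wrist");print(proj(p,[.486,.208,.188]))
im=viewer.get_image("wrist");cv2.imwrite("pics/w2.png",im)
k,l,st,ce=cv2.connectedComponentsWithStats(blue(im))
for j in range(1,k):
    if st[j,4]>150: print(ce[j].round(1),st[j])
print(np.linalg.inv(p["camera_from_world"])[:3,3])
E
```

```text
[310.51242971  90.00831799]
[311.1  91.4] [ 293   72   37   40 1123]
[380.4 320.5] [369 308  24  26 497]
[556.3 405.7] [533 396  40  22 263]
[0.49411383 0.18053023 0.43258384]
```

View pics/w2.png

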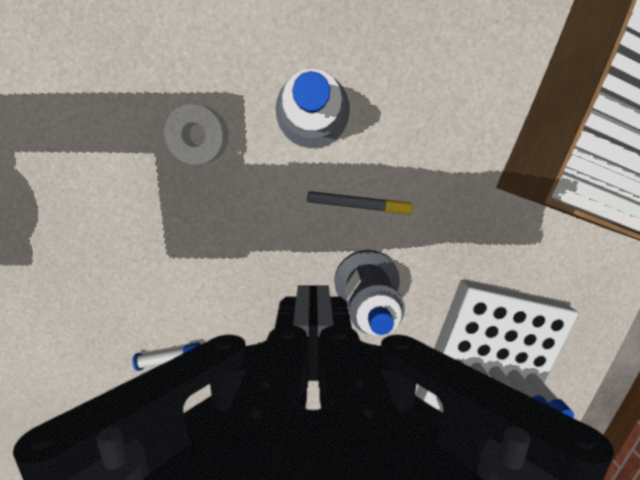

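The cap is at (311,91) in the wrist view, within 1.5 px of the prediction. I'll refine with all three views.

```bash
python3 - <<'E'
from h import *
p=viewer.camera_params("wrist")
r=[ray("scene",(377,180.3)),ray("top",(214.3,262.6)),ray(p,(311.1,91.4))]
print(tri(r)[0].round(4),np.round(tri(r)[1],4))
for z in(.177,.188): print([plane(q,z)[:2].round(4) for q in r])
# cap top from apparent width in wrist (25 mm) ; sleeve/foot check: white + foot not needed
im=cv2.imread("pics/scene0.png");h=cv2.cvtColor(im,cv2.COLOR_BGR2HSV)[172:190,370:385,2]*(blue(im)[172:190,370:385]>0);print(h[:,7])
s=read_state();from scipy.spatial.transform import Rotation as R
q=s["orientation"];M=R.from_quat([q[1],q[2],q[3],q[0]]).as_matrix()
print(M.T@(np.array([.486,.208,.188])-s["ee_pos"]),s["joints"])
print(M.round(4))
E
```

```text
[0.4861 0.208  0.1776] [0.001  0.0007 0.0003]
[array([0.4866, 0.2091]), array([0.4855, 0.2078]), array([0.486 , 0.2078])]
[array([0.4914, 0.2013]), array([0.4852, 0.2056]), array([0.4863, 0.2066])]
[  0   0 148 151 149 151 149 150 152 150 129  79  68  71  66  71   0   0]
[ 0.10053958 -0.00076923  0.10166919] [ 2.13322456e-01  2.66495061e-01  1.89873539e-01  1.49659213e+00
 -3.60467635e-04  1.57316086e+00]
[[-2.094e-01  9.778e-01 -2.300e-03]
 [ 9.778e-01  2.094e-01 -9.000e-04]
 [-4.000e-04 -2.400e-03 -1.000e+00]]
```

>>> {"name": "shift_gripper", "arguments": {"segments": [[0, 0, 0, 0.05, 0, 0, 0], [0, 0, 0, 0.1, -0.001, 0.03, 0], [0, 0, 0, 0.1, -0.001, 0.07, 0], [0, 0, 0, 0.1, -0.001, 0.07, 0], [0, 0, 0, 0.1, -0.001, 0.07, 0], [0, 0, 0, 0.1, -0.001, 0.07, 0]]}}

```text
time_s: 2.4
ee_pos: [0.4885, 0.2071, 0.2235]
orientation: [0.001, 0.63, 0.777, 0.002]
force: [-0.0, 0.5, 1.1]
grip_width: -0.0003
grip_force: 0.0
```

```bash
python3 - <<'E'
from h import *
from scipy.spatial.transform import Rotation as R
s=read_state();q=s["orientation"];M=R.from_quat([q[1],q[2],q[3],q[0]]).as_matrix()
print((M.T@(np.array([.486,.2077,.187])-s["ee_pos"])).round(4),M[:,2].round(4))
for n in("scene","wrist"): 
    im=viewer.get_image(n);cv2.imwrite(f"pics/{n}3.png",im)
    k,l,st,ce=cv2.connectedComponentsWithStats(blue(im));print(n,[(ce[j].round(1),st[j]) for j in range(1,k) if abs(ce[j]-((377,180) if n=="scene" else (313,290))).max()<70 and st[j,4]>60])
a=cv2.imread("pics/scene3.png")[120:260,310:440];b=cv2.imread("pics/wrist3.png")
v=np.zeros((600,800,3),np.uint8);v[:420,:390]=cv2.resize(a,None,fx=3,fy=3);v[:360,400:800]=cv2.resize(b[150:420,170:470],(400,360));cv2.imwrite("pics/c3.png",v)
E
```

```text
[ 0.0011 -0.0025  0.0365] [ 0.0046  0.0016 -1.    ]
scene [(array([376.9, 180.5]), array([372, 174,  11,  14, 129], dtype=int32))]
wrist [(array([307.3, 266. ]), array([ 286,  243,   44,   47, 1559], dtype=int32))]
```

View pics/c3.png

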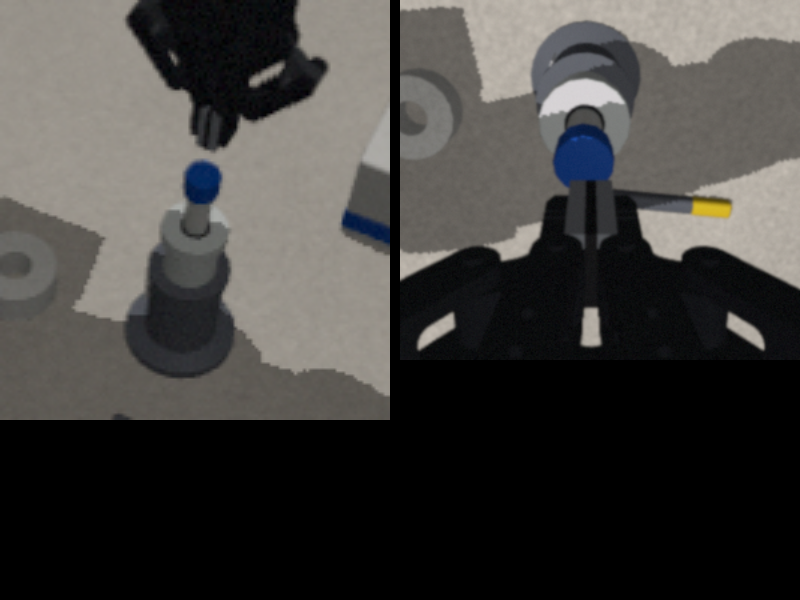

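The closed fingertips are just above and in line with the blue cap. I'll settle, trim sideways and begin a gentle descent.

>>> {"name": "shift_gripper", "arguments": {"segments": [[0, 0, 0, 0, 0, 0, 0], [0, 0, 0, 0, 0, 0.005, 0], [0, 0, 0, 0, 0, 0.01, 0], [0, 0, 0, 0, 0, 0.015, 0], [0, 0, 0, 0, 0, 0.015, 0], [0, 0, 0, 0, 0, 0.015, 0]]}}

```text
time_s: 3.1
ee_pos: [0.4865, 0.2079, 0.2051]
orientation: [-0.0, 0.629, 0.778, -0.0]
force: [0.5, 0.1, -0.2]
grip_width: 0.0
grip_force: 0.0
```

```bash
python3 - <<'E'
from h import *
from scipy.spatial.transform import Rotation as R
s=read_state();q=s["orientation"];M=R.from_quat([q[1],q[2],q[3],q[0]]).as_matrix()
print((M.T@(np.array([.486,.2077,.187])-s["ee_pos"])).round(4),M[:,2].round(4))
E
```

```text
[-0.0001 -0.0005  0.0181] [-1.e-03 -4.e-04 -1.e+00]
```

>>> {"name": "shift_gripper", "arguments": {"segments": [[0, 0, 0, 0, 0, 0.004, 0], [0, 0, 0, 0, 0, 0.008, 0], [0, 0, 0, 0, 0, 0.012, 0], [0, 0, 0, 0, 0, 0.015, 0], [0, 0, 0, 0, 0, 0.018, 0], [0, 0, 0, 0, 0, 0.021, 0], [0, 0, 0, 0, 0, 0.024, 0], [0, 0, 0, 0, 0, 0.027, 0], [0, 0, 0, 0, 0, 0.027, 0]]}}

```text
time_s: 4.0
ee_pos: [0.4867, 0.208, 0.1781]
orientation: [-0.0, 0.629, 0.778, -0.0]
force: [0.1, 0.1, -0.2]
grip_width: -0.0001
grip_force: 0.3
```

>>> {"name": "shift_gripper", "arguments": {"segments": [[0, 0, 0, 0, 0, 0.003, 0], [0, 0, 0, 0, 0, 0.006, 0], [0, 0, 0, 0, 0, 0.009, 0], [0, 0, 0, 0, 0, 0.012, 0], [0, 0, 0, 0, 0, 0.012, 0]]}}

```text
time_s: 4.5
ee_pos: [0.4867, 0.2079, 0.1658]
orientation: [-0.0, 0.629, 0.778, -0.0]
force: [-0.3, -0.7, 0.1]
grip_width: 0.0002
grip_force: 0.0
```

No force at z = 0.166, well below where I expected contact, so I need to look.

```bash
python3 - <<'E'
from h import *
print(read_state()["force"])
for n in("scene","top"): cv2.imwrite(f"pics/{n}4.png",viewer.get_image(n))
b=viewer.get_image("wrist")
a=cv2.imread("pics/scene4.png")[120:260,310:440];t=cv2.imread("pics/top4.png")[210:310,170:290]
v=np.zeros((600,800,3),np.uint8);v[:420,:390]=cv2.resize(a,None,fx=3,fy=3);v[:300,400:800]=cv2.resize(b[150:375,170:470],(400,300));v[300:600,400:760]=cv2.resize(t,(360,300));cv2.imwrite("pics/c4.png",v)
for n,im in(("scene",cv2.imread("pics/scene4.png")),("w",b)):
    k,l,st,ce=cv2.connectedComponentsWithStats(blue(im));print(n,[(ce[j].round(1),st[j]) for j in range(1,k) if abs(ce[j]-((377,180) if n=="scene" else (313,290))).max()<70 and st[j,4]>40])
E
```

```text
[-0.25517621 -0.7281613   0.12882284]
scene [(array([375.4, 190.2]), array([371, 185,  11,  10,  70], dtype=int32))]
w [(array([310.5, 280.2]), array([286, 267,  51,  30, 844], dtype=int32))]
```

View pics/c4.png

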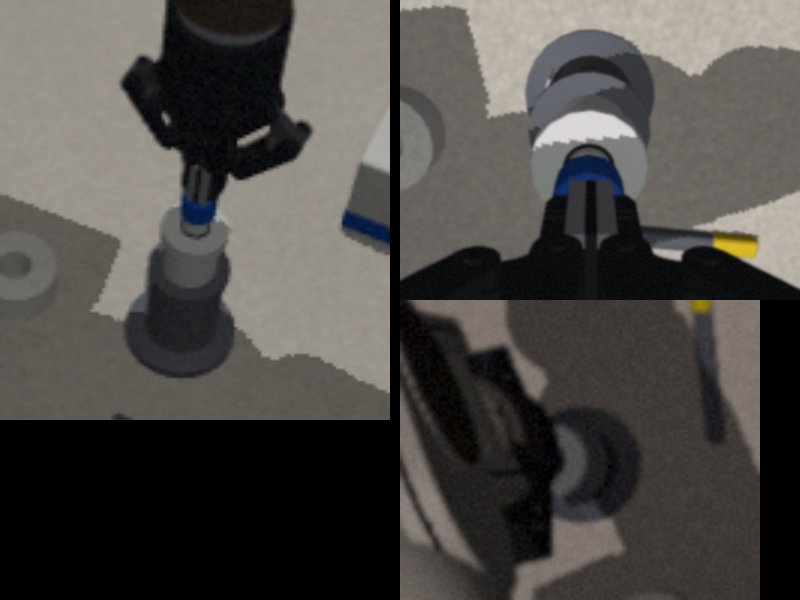

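The fingers are on the cap (scene 375,190). The tube has gone partly in, with a small gap left to the collar, and the sleeve is still up. Drag barely shows at rest, so I'll keep going slowly.

>>> {"name": "shift_gripper", "arguments": {"segments": [[0, 0, 0, 0, 0, 0.002, 0], [0, 0, 0, 0, 0, 0.004, 0], [0, 0, 0, 0, 0, 0.006, 0], [0, 0, 0, 0, 0, 0.008, 0]]}}

```text
time_s: 5.05
ee_pos: [0.4869, 0.208, 0.1586]
orientation: [0.0, 0.629, 0.778, 0.0]
force: [-1.1, -0.7, 3.0]
grip_width: 0.0001
grip_force: 1.9
```

>>> {"name": "shift_gripper", "arguments": {"segments": [[0, 0, 0, 0, 0, 0.002, 0], [0, 0, 0, 0, 0, 0.004, 0], [0, 0, 0, 0, 0, 0.006, 0]]}}

```text
time_s: 5.35
ee_pos: [0.4869, 0.208, 0.1524]
orientation: [0.0, 0.629, 0.778, 0.0]
force: [-0.2, -0.3, 3.0]
grip_width: -0.0002
grip_force: 1.9
```

>>> {"name": "shift_gripper", "arguments": {"segments": [[0, 0, 0, 0, 0, 0.002, 0], [0, 0, 0, 0, 0, 0.004, 0], [0, 0, 0, 0, 0, 0.006, 0]]}}

```text
time_s: 5.65
ee_pos: [0.4869, 0.2081, 0.1476]
orientation: [0.0, 0.629, 0.778, 0.001]
force: [-2.9, -0.6, 11.1]
grip_width: 0.0003
grip_force: 5.6
```

```bash
python3 - <<'E'
from h import *
cv2.imwrite("pics/s5.png",viewer.get_image("scene"));cv2.imwrite("pics/c5.png",cv2.resize(cv2.imread("pics/s5.png")[140:260,310:440],None,fx=4,fy=4))
E
```

```text
(no output)
```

View pics/c5.png

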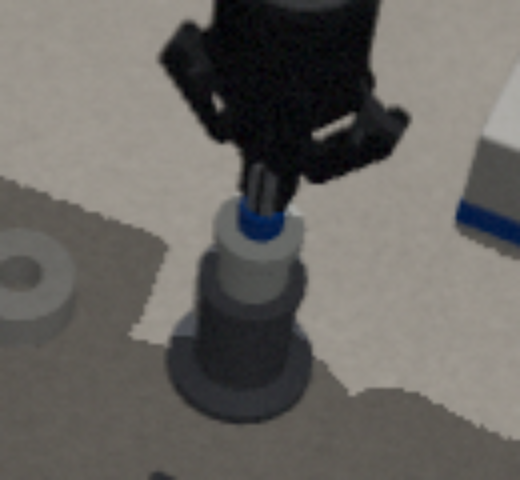

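The drag jumped from 3 to 11 N and the cap now sits on the collar, so the tube is home with the sleeve still up. Next I'll press the sleeve.

>>> {"name": "shift_gripper", "arguments": {"segments": [[0, 0, 0, 0, 0, 0.003, 0], [0, 0, 0, 0, 0, 0.006, 0], [0, 0, 0, 0, 0, 0.009, 0], [0, 0, 0, 0, 0, 0.012, 0], [0, 0, 0, 0, 0, 0.015, 0], [0, 0, 0, 0, 0, 0.018, 0], [0, 0, 0, 0, 0, 0.021, 0], [0, 0, 0, 0, 0, 0.024, 0]]}}

```text
time_s: 6.5
ee_pos: [0.487, 0.208, 0.1237]
orientation: [0.0, 0.629, 0.778, 0.001]
force: [-3.3, -1.4, 10.3]
grip_width: 0.0002
grip_force: 5.6
```

>>> {"name": "shift_gripper", "arguments": {"segments": [[0, 0, 0, 0, 0, 0.002, 0], [0, 0, 0, 0, 0, 0.004, 0], [0, 0, 0, 0, 0, 0.005, 0]]}}

```text
time_s: 6.8
ee_pos: [0.487, 0.2081, 0.1187]
orientation: [0.0, 0.629, 0.778, 0.001]
force: [-3.3, -1.1, 11.2]
grip_width: 0.0002
grip_force: 5.6
```

>>> {"name": "shift_gripper", "arguments": {"segments": [[0, 0, 0, 0, 0, 0.001, 0], [0, 0, 0, 0, 0, 0.002, 0]]}}

```text
time_s: 7.0
ee_pos: [0.487, 0.208, 0.1168]
orientation: [0.0, 0.629, 0.778, 0.001]
force: [-2.1, -2.0, 10.8]
grip_width: 0.0001
grip_force: 5.6
```

>>> {"name": "shift_gripper", "arguments": {"segments": [[0, 0, 0, 0, 0, 0.001, 0], [0, 0, 0, 0, 0, 0.002, 0]]}}

```text
time_s: 7.2
ee_pos: [0.487, 0.2081, 0.1149]
orientation: [0.0, 0.629, 0.778, 0.001]
force: [-4.5, -1.7, 19.0]
grip_width: 0.0001
grip_force: 9.6
```

>>> {"name": "shift_gripper", "arguments": {"segments": [[0, 0, 0, 0, 0, 0.001, 0], [0, 0, 0, 0, 0, 0.001, 0]]}}

```text
time_s: 7.4
ee_pos: [0.4871, 0.2081, 0.1149]
orientation: [0.001, 0.629, 0.778, 0.001]
force: [-4.5, -2.1, 16.8]
grip_width: -0.0002
grip_force: 8.6
```

>>> {"name": "shift_gripper", "arguments": {"segments": [[0, 0, 0, 0, 0, 0.001, 0], [0, 0, 0, 0, 0, 0.002, 0], [0, 0, 0, 0, 0, 0.002, 0]]}}

```text
time_s: 7.7
ee_pos: [0.4872, 0.2081, 0.1147]
orientation: [0.001, 0.629, 0.778, 0.002]
force: [-7.8, -4.0, 27.4]
grip_width: -0.0
grip_force: 13.7
```

The end stop is firm at z = 0.115 with 27 N. I'll retreat straight up and check.

>>> {"name": "shift_gripper", "arguments": {"segments": [[0, 0, 0, 0, 0, -0.01, 0], [0, 0, 0, 0, 0, -0.04, 0], [0, 0, 0, 0, 0, -0.09, 0], [0, 0, 0, 0, 0, -0.13, 0], [0, 0, 0, -0.05, 0, -0.13, 0], [0, 0, 0, -0.1, 0, -0.13, 0], [0, 0, 0, -0.15, 0, -0.13, 0], [0, 0, 0, -0.15, 0, -0.13, 0], [0, 0, 0, -0.15, 0, -0.13, 0]]}}

```text
time_s: 8.6
ee_pos: [0.5181, 0.06, 0.2397]
orientation: [-0.001, 0.63, 0.777, -0.0]
force: [-0.4, 0.1, -0.1]
grip_width: -0.0003
grip_force: 0.0
```

```bash
python3 - <<'E'
from h import *
s=viewer.get_image("scene");t=viewer.get_image("top");near={"scene":[(372,210),(358,294),(210,343)],"top":[(222,262),(317,205),(450,268)]}
C={}
for n,im in(("scene",s),("top",t)):
    k,l,st,ce=cv2.connectedComponentsWithStats(blue(im));g=[j for j in range(1,k) if st[j,4]>40]
    for i,q in enumerate(near[n]): C[n,i]=min((ce[j] for j in g),key=lambda c:np.hypot(*(c-q)));print(n,i,C[n,i])
for i in range(3): print(tri([ray(n,C[n,i]) for n in("scene","top")]))
v=np.zeros((480,800,3),np.uint8);v[:480,:520]=cv2.resize(s[140:260,310:440],None,fx=4,fy=4);v[:240,520:]=cv2.resize(t[220:300,180:273],(280,240));cv2.imwrite("pics/c6.png",v)
E
```

```text
scene 0 [447.79487179 201.60683761]
scene 1 [358.34965035 293.32867133]
scene 2 [209.04022989 343.20689655]
top 0 [219.03508772 263.49122807]
top 1 [355.5801105  108.42173112]
top 2 [450.72357724 267.1300813 ]
(array([0.55252849, 0.23678538, 0.15779081]), [np.float64(0.07603169877399876), np.float64(0.07603169877399872)])
(array([ 0.68834625, -0.06681141,  0.36205771]), [np.float64(0.03230937905665826), np.float64(0.03230937905665837)])
(array([ 0.47011556, -0.23939625,  0.12221742]), [np.float64(0.000531111139438179), np.float64(0.0005311111394382215)])
```

View pics/c6.png

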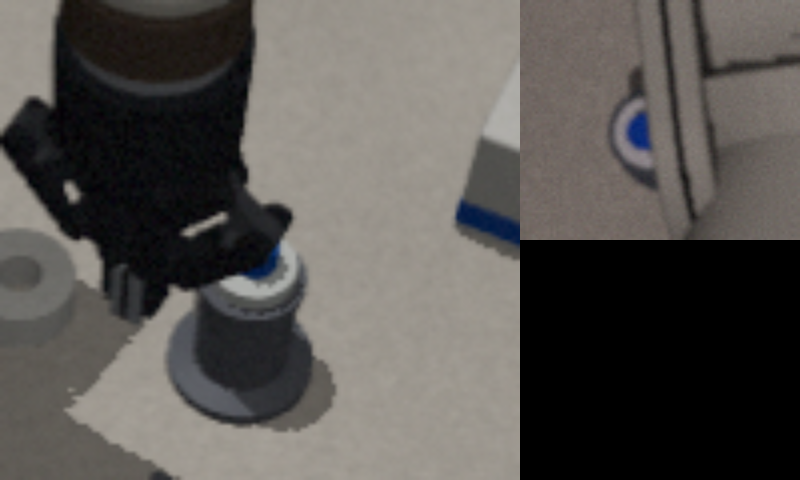

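The collar rests on the canister's rim with the cap seated in it (the arm partly hides it). The spare tube's pixels haven't changed, and the arm is clear of everything.

```bash
python3 -c "
from plant import env, viewer, read_state, finish_job
print(finish_job())"
```

```text
the job is handed in; nothing more can be done
None
```

The tube was pressed home first, then the sleeve with the tube was pressed home into the canister (firm stop at 115 mm); the spare tube was not touched, and the job was handed in at about 8.7 s.

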